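# Latch the staining board and hold it out over the drip tray

## Task

The white staining board with two glass slides lies on its low stand beside the blue drip tray. First swing the yellow hold-down bar down across the slides until it rests in its catch; then take the board by its black knob and slide it, flat between the stand's guides without lifting or tipping it, out over the tray until its red line is flush with the end of the stand. More than half of the board then hangs free and would tip, so finish while still holding it there, level on the stand and clear of the tray, and leave the other things on the worktop where they are.

Things in the scene. Friction and masses are not known exactly. Their poses are not given: they have to be found in the camera images.
- stand: Fixed low bench, 110 (x) x 200 (y) mm: aluminium plate on grey legs, its upper face 70 mm above the worktop. Origin: centre of its underside, on the worktop. Its +y axis is the outward direction, towards the tray; z up. Dark guide strips 6 mm thick along both long sides stand 8 mm above the plate, inner faces 98 mm apart.
- stand_edge (a point): Middle of the upper edge of the stand's outward end (100 mm along +y from the stand's origin, 70 mm high), axes as the stand. The board's red line must come to this end.
- board: White plastic board, 92 (x) x 250 (y) x 12 mm, 0.4 to 0.7 kg, loose between the stand's guides (3 mm play each side), axes as the stand. Origin: centre of its underside; +y outward. Its outer end starts 7 to 40 mm beyond the stand's end. With the line flush 155 mm hangs out and the centre of mass is about 30 mm past the edge: let go, it tips; 2 to 3 N down on the knob holds it.
- red_line (a point): Middle of the red line across the board's top face, 2.5 mm wide, also drawn down both side faces; 155 mm from the board's outer end (at x = 0, y = -30 mm, z = 12 mm in the board's frame).
- knob (a point): Centre of the upright black round knob on the board's tail, 24 mm diameter (28 mm in its lowest 5 mm), 36 mm tall, standing on the board's top face; this point is 18 mm above that face, at x = 0, y = -100 mm in the board's frame. Can be pinched from above at any yaw.
- bar (a joint): Angle of the yellow hold-down bar on its hinge, rad: 0 = closed, lying level across the slides in its catch (a dark fork at the board's -x edge); grows as it opens; it starts at 1.15 to 1.80 (about upright) and stops at 2.0. A light friction hinge: it stays where it is left and needs about 0.5 N at its tip.
- bar_hinge (a point): Hinge axis of the bar, near the board's +x edge: at x = 38 mm, y = 79 mm, 10 mm above the board's top face; the axis is parallel to the board's y.
- bar_tip (a point): Centre of the 13 mm ball at the bar's free end, 83 mm from the hinge axis. The bar is 10 mm wide (y) and 6 mm thick. It swings from upright above the hinge towards the board's -x side and down; closed, its upper face is 13 mm above the board's top face. The catch, a dark fork 11.5 mm tall and 23 mm wide (y), lies 76 mm from the hinge.
- tray: Open shallow blue plastic tray, 250 (along the stand's x) x 190 (along the stand's y) x 48 mm high, fixed on the worktop at the stand's outward end, its near rim tucked under the plate; the board passes 22 mm above its rim. Origin: centre of its underside.
- stain_violet: Bystander: white bottle with violet label and violet cap, 42 mm diameter, 104 mm tall. Origin: centre of its underside.
- stain_iodine: Bystander: brown bottle with brown cap, 42 mm diameter, 102 mm tall. Origin: centre of its underside.
- timer: Bystander: small white bench timer, 66 x 62 x 20 mm. Origin: centre of its underside.
- jar_green_a: Bystander: clear jar with green cap, 51 mm diameter, 62 mm tall. Origin: centre of its underside.
- jar_green_b: Bystander: a second such jar with green cap, 51 mm diameter, 62 mm tall. Origin: centre of its underside.
- oil_dropper: Bystander: small brown dropper bottle with black cap, 27 mm diameter, 72 mm tall. Origin: centre of its underside.

How it is judged:
By the outcome, as a careful person would: the job done as asked, in the order asked, and still so for the second after the job is handed in, while the arm keeps its last pose, push and grip.
It also fails if it takes over 56 s, if anything falls off the work surface, if the arm or the gripper's body presses on something with over 40 N, if the wrist force passes 120 N, or if a joint passes its speed limit or range.

## Robot

A 6-joint arm with a two-finger parallel gripper is mounted at the origin on a cart in front of the work surface, level with it; the furniture and walls round the work are solid. World frame = base frame: x ahead of the robot, y to its left, z up, the work surface at z = 0. Lengths are in mm, angles in rad, forces in N, time in s.
With the tool pointing down it reaches from about 200 to 875 mm from the base axis. Payload 3.4 kg.
Tool frame: the origin (TCP) lies at the very end of the fingers, on their centre line; the grasp point (between the pads) lies 19 mm behind it; z points along the fingers, y is the direction in which the jaws open and shut (so a half turn about z gives the same grasp; the last joint's range is limited). The gripper opens to 94 mm and grips with 3 to 60 N. Pads are 16 mm wide; open, the fingers measure 119 mm over their backs; the gripper's body (75 mm by 177 mm) begins 78 mm behind the grasp point.
Start: joints at [0.994, 0.276, 1.505, -0, 1.361, -0.121], TCP at [253.128, 516.328, 178.893] pointing down, gripper open.
Joint ranges: [-2.89, 2.89], [-0.75, 2.08], [0.22, 2.7], [-1.18, 4.32], [0.11, 2.71], [-2.7, 2.7]. Speed limits (rad/s): [2.57, 2.57, 3.14, 3.14, 3.14, 3.14].

## Interface

Orientations are given as a rotation vector (axis times angle).
In Python, from bench import manip, vision, spotter gives the robot as it stands.
- The arm moves only by the tool servo_tool, never from a script. Its argument "increments" is a list of rows, each an object with "dp": the shift along the tool's x, y, z in m, a list of three; "twist": the turn, a rotation vector about the tool's x, y, z in rad, a list of three; "claw": the closure, from -1 (fully open) to 1 (shut). A call has 1 to 8 rows; each row is the pose to reach, as a shift and turn from the pose commanded when the call began, along the tool's axes at that moment; what a row does not reach only later rows make up. A row lasts 1/10 s, in which the tool goes at most 50 mm and 8.59 degrees, less where a joint would pass 70% of its speed; a pose out of reach is approached as far as the arm can. A call with a gripper value outside its range is refused whole. The fingers move at their own pace and stop on an object; "squeeze" is the grip in N (left out, the last holds). Time passes only in rows, so rows that repeat a pose let the fingers close. It gives the time, the measured TCP pose, the force and the opening at its end, in the units of the state.
- manip.get_obs(): the state, without advancing time (a new reading comes with each control period).
- vision.snapshot(name): name is "side" or "top"; returns the picture (400x640x3 uint8, red, green, blue); there is no depth.
- vision.camera_model(name): a dict with "mtx" (3x3 intrinsics, pixels), "R" (3x3) and "t" (3): a world point X has camera coordinates R X + t. Camera axes: x right, y down, z forward; pixel columns grow to the right and rows downward; lengths in mm; the calibration is good to about 2 mm. A picture is of the moment at which its call begins. camera_model takes no time and is no camera call.
- manip.job_done(): hands the job in, once; it reports no verdict.
Trained networks look in the newest picture that a camera, given by its name, has taken for a name from the list of things; names that differ only in an ending like _2 or _b are one class to them, and where a whole thing is asked for, a point or a joint stands for the part that bears it (a point fixed in the world has none). Each returns a list of dicts, best first, with "conf" (0 to 1); they miss things now and then, are a little off and sometimes report something else, mostly with a low value. They report only what shows in the picture. A call takes as long as a camera call.
- spotter.look_for(query, camera): "rect" ([left, top, width, height] in pixels, round what is visible of it).
- spotter.place_of(query, camera): "location" ([column, row] in pixels: a listed point, or the origin of a listed thing).
The state is a dict: "clock": time; "joint_pos": joint angles; "qd": joint speeds; "joint_torque": joint torques, N m; "position": TCP position; "eef_rot": TCP orientation; "force": force on the tool from outside, world axes, zero at the start; "wrist_torque": the same for the moment, N m; "width": finger opening in mm.
Only numpy, scipy, OpenCV 4.12 (cv2) and the standard library are available. Lean on these libraries where they do the work, as an engineer would, in place of code of your own. Each camera call takes 0.05 s, during which the arm holds its last target. There are 200 camera calls.

## Working session

There is one attempt and no reset: what is moved stays moved. The work goes in short steps, Python scripts to look and compute and a tool call to move; the robot and the scene stay as the last step left them, time stands still between calls to the robot, and variables do not carry over. Pictures are saved under pics/ and viewed, about 8 in all and at most 12, crops included, and the job is handed in when it is done.

Besides the shell and the picture viewer there is one more tool, called after "Emit:" by a JSON object that holds its "op" and its "data", one argument or row to a line. servo_tool: Moves the arm, as the interface text tells. Its arguments: {"type":"object","properties":{"increments":{"type":"array","items":{"type":"object","properties":{"dp":{"type":"array","items":{"type":"number"}},"twist":{"type":"array","items":{"type":"number"}},"claw":{"type":"number"}}}},"squeeze":{"type":"number"}},"required":["increments"]}

```bash
mkdir -p pics; cat > h.py <<'E'
import numpy as np, cv2
from bench import manip, vision, spotter
def ray(cam,px):
    m=vision.camera_model(cam);K,R,t=[np.array(m[k],float) for k in("mtx","R","t")]
    d=R.T@np.linalg.solve(K,[px[0],px[1],1]);return -R.T@t.ravel(),d
def onz(cam,px,z):
    c,d=ray(cam,px);return c+d*(z-c[2])/d[2]
def proj(cam,X):
    m=vision.camera_model(cam);K,R,t=[np.array(m[k],float) for k in("mtx","R","t")]
    p=K@(R@np.array(X,float)+t.ravel());return p[:2]/p[2]
def tri(p1,p2):
    c1,d1=ray("side",p1);c2,d2=ray("top",p2)
    s=np.linalg.lstsq(np.c_[d1,-d2],c2-c1,rcond=None)[0]
    a,b=c1+s[0]*d1,c2+s[1]*d2;return (a+b)/2,np.linalg.norm(a-b)
def save(cam,name,box=None,sc=1):
    im=vision.snapshot(cam)
    if box: x,y,w,h=box;im=im[y:y+h,x:x+w]
    if sc!=1: im=cv2.resize(im,None,fx=sc,fy=sc,interpolation=cv2.INTER_CUBIC)
    cv2.imwrite("pics/"+name,im[:,:,::-1])
E
python3 - <<'E'
from h import *
save("side","s1.png");save("top","t1.png")
for q in["stand_edge","red_line","knob","bar_hinge","bar_tip","stand","tray"]:
    r={}
    for c in("side","top"):
        l=spotter.place_of(q,c); 
        if l: r[c]=l[0]["location"]; print(q,c,np.round(l[0]["location"],1),round(l[0]["conf"],2))
    if len(r)==2: print("   ",[np.round(v,1) for v in tri(r["side"],r["top"])])
print(manip.get_obs())
for c in("side","top"): print(c,np.round(ray(c,[320,200])[0]))
E
```

```text
stand_edge side [254.3 185.9] 0.85
stand_edge top [226.9 224.5] 0.9
    [array([497.7, 418.6,  65.6]), np.float64(3.5)]
red_line side [263.7 194.4] 0.72
red_line top [265.7 235.9] 0.85
    [array([458.6, 290.1,  81.9]), np.float64(9.2)]
knob side [263.1 195.1] 0.98
knob top [282.4 241.8] 0.72
    [array([432.7, 237.7, 102.2]), np.float64(0.0)]
bar_hinge side [262.  177.1] 0.68
bar_hinge top [234.7 216.4] 0.93
    [array([516. , 387.6, 102.6]), np.float64(1.1)]
bar_tip side [258.7 157.5] 0.44
bar_tip top [225.4 214.2] 0.54
    [array([514.5, 401.8, 169.3]), np.float64(1.6)]
stand side [261.6 216.2] 0.59
stand top [259.  232.5] 0.58
    [array([473.8, 327.4, -11.2]), np.float64(5.1)]
tray side [252.4 194.9] 0.89
tray top [212.1 219.8] 0.77
    [array([521.6, 481.9,   7. ]), np.float64(1.4)]
{'clock': 0.8, 'joint_pos': array([ 9.94011574e-01,  2.75851445e-01,  1.50485398e+00,  4.79225943e-05,
        1.36068582e+00, -1.20971937e-01]), 'qd': array([-0.00079344,  0.00058495,  0.0005458 ,  0.00043313,  0.00118222,
       -0.00053529]), 'joint_torque': array([-4.95047261e-04, -4.04399765e+01, -2.37488455e+01,  6.98125153e-02,
        2.47845682e-02, -2.43722047e-05]), 'position': array([253.12146688, 516.36668148, 178.93910877]), 'eef_rot': array([7.09816615e-01, 3.06032822e+00, 3.22479918e-04]), 'force': array([-0.41793614,  0.28429056, -0.02343171]), 'wrist_torque': array([ 0.02146085,  0.0001836 , -0.01396998]), 'width': 93.86658017314444}
side [-206. -925.  612.]
top [ 322.  135. 1396.]
```

```bash
python3 - <<'E'
from h import *
a=cv2.imread("pics/s1.png");b=cv2.imread("pics/t1.png")
f=lambda i,x,y:cv2.resize(i[y:y+150,x:x+200],(800,600),interpolation=cv2.INTER_CUBIC)
cv2.imwrite("pics/s1c.png",f(a,170,110));cv2.imwrite("pics/t1c.png",f(b,150,150))
E
```

```text
(no output)
```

View pics/s1.png

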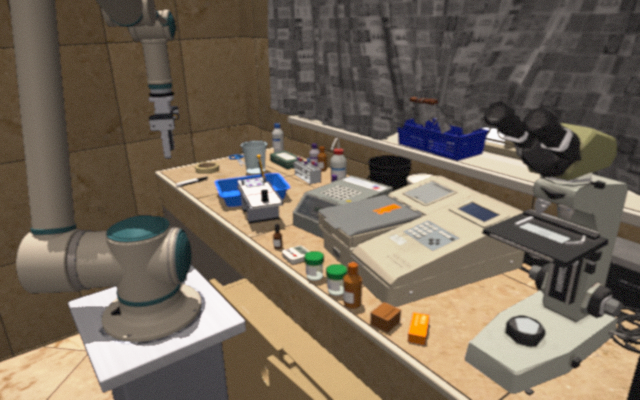

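View pics/t1c.png

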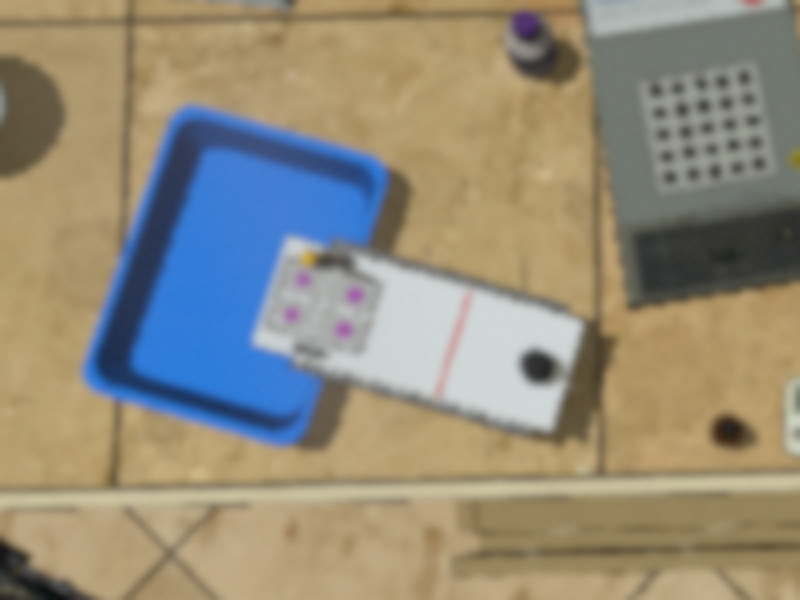

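View pics/s1c.png

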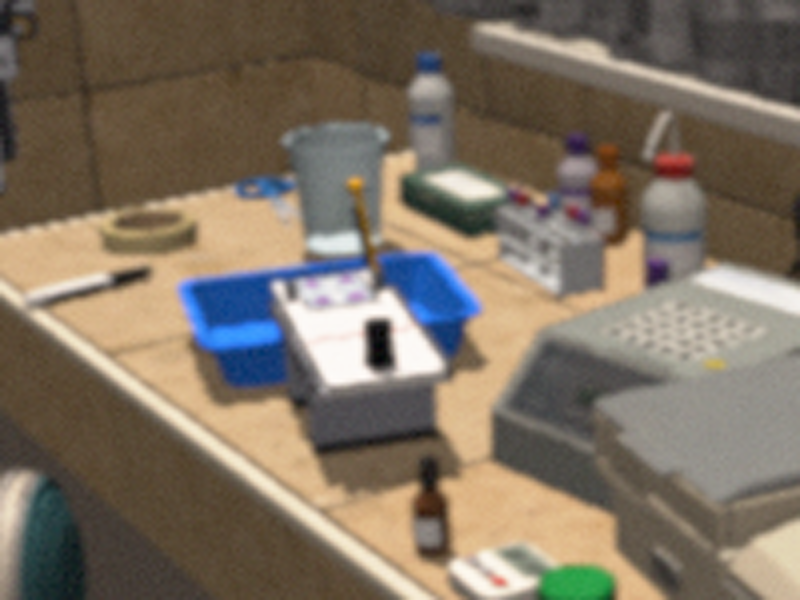

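The pictures show the board with its tail knob at crop (540,365) in the top view and the red line from (470,292) to (438,395). The yellow ball is at (308,258), the bar is near upright at the far (+x) edge, and the tray is to the left (+y).

```bash
python3 - <<'E'
from h import *
im=cv2.imread("pics/t1.png").astype(int);B,G,R=im[...,0],im[...,1],im[...,2]
m=np.zeros(R.shape,bool);m[215:252,255:272]=1
w=(R-(G+B)/2)*m; w[w<25]=0
ys,xs=np.nonzero(w);print(len(xs))
P=np.array([onz("top",(x,y),82) for x,y in zip(xs,ys)]);W=w[ys,xs]
c=(P*W[:,None]).sum(0)/W.sum();_,_,v=np.linalg.svd((P-c)[:,:2]*np.sqrt(W)[:,None]);ux=v[0]*np.sign(v[0][0])
s=(P-c)[:,:2]@ux;print("line",c,ux,s.min(),s.max(),"yaw",np.degrees(np.arctan2(ux[1],ux[0])))
f=lambda x,y,z:onz("top",(150+(x+.5)/4-.5,150+(y+.5)/4-.5),z)
cr=[f(*q,82) for q in((585,322),(553,434),(288,235),(252,345))]
for k in cr: print(np.round(k,1))
t=(cr[0]+cr[1])/2;o=(cr[2]+cr[3])/2;d=(o-t)[:2];print("len",np.linalg.norm(d),d/np.linalg.norm(d),"mid",(t+o)/2)
print("dirs",(cr[0]-cr[1])[:2],(cr[2]-cr[3])[:2])
for q in ((340,243),(325,365)): print("edge?",f(*q,78))
for q,zz in(("knob",100),("knob",118),("red_line",82),("stand_edge",70),("bar_hinge",92)):
  for cam in("side","top"):
    l=[]
    for k in range(2):
        vision.snapshot(cam); r=spotter.place_of(q,cam); l+= [r[0]["location"]] if r else []
    if l: print(q,cam,np.round(np.mean(l,0),1),np.round(onz(cam,np.mean(l,0),zz),1))
    if zz==118: break
E
```

```text
78
line [502.46892393 294.42677394  82.        ] [ 0.98947415 -0.14470975] -81.10180581138607 21.50041878620051 yaw -8.320471655764058
[470.6 195.9  82. ]
[382.5 222.5  82. ]
[546.7 433.6  82. ]
[458.7 460.7  82. ]
len 249.81794122384792 [0.30474081 0.95243532] mid [464.61144621 328.17925988  82.        ]
dirs [ 88.16231875 -26.56263225] [ 88.02017303 -27.11091725]
edge? [539.83927824 392.58259099  78.        ]
edge? [441.70483381 403.44697534  78.        ]
knob side [263.6 195.4] [435.2 239.5 100. ]
knob top [282.7 239.8] [439.  236.8 100. ]
knob side [264.  196.4] [409.3 190.2 118. ]
red_line side [264.6 192.6] [473.  300.3  82. ]
red_line top [266.  237.4] [449.8 291.4  82. ]
stand_edge side [252.4 185.5] [490.5 414.9  70. ]
stand_edge top [229.  223.5] [498.7 412.   70. ]
bar_hinge side [263.1 178.7] [524.9 397.8  92. ]
bar_hinge top [233.8 214.8] [523.1 392.1  92. ]
```

Emit:
{"op": "servo_tool", "data": {
  "increments": [
    {"dp":[0,0,-0.05],"twist":[0,0,-0.15],"claw":1},
    {"dp":[-0.05,0.002,-0.05],"twist":[0,0,-0.155],"claw":1},
    {"dp":[-0.1,0.004,-0.05],"twist":[0,0,-0.155],"claw":1},
    {"dp":[-0.15,0.006,-0.05],"twist":[0,0,-0.155],"claw":1},
    {"dp":[-0.2,0.008,-0.05],"twist":[0,0,-0.155],"claw":1},
    {"dp":[-0.25,0.01,-0.05],"twist":[0,0,-0.155],"claw":1},
    {"dp":[-0.3,0.012,-0.05],"twist":[0,0,-0.155],"claw":1},
    {"dp":[-0.326,0.013,-0.05],"twist":[0,0,-0.155],"claw":1}
  ],
  "squeeze": 20
}}

```text
clock: 3.4
position: [555.4, 382.1, 228.2]
eef_rot: [0.475, 3.104, -0.001]
force: [-0.4, -0.2, 0.1]
width: 33.4
```

Emit:
{"op": "servo_tool", "data": {
  "increments": [
    {"dp":[0,0,0.04],"claw":1},
    {"dp":[0,0,0.076],"claw":1},
    {"dp":[0,0,0.076],"claw":1}
  ]
}}

```text
validation failed for argument at $.in...
```

```bash
python3 - <<'E'
from h import *
o=manip.get_obs();print(o["position"],o["force"],o["width"])
im=vision.snapshot("side");im2=vision.snapshot("top")
a=cv2.resize(im[110:210,190:320],(520,400),interpolation=cv2.INTER_CUBIC)
b=cv2.resize(im2[170:270,200:270],(280,400),interpolation=cv2.INTER_CUBIC)
cv2.imwrite("pics/2.png",np.hstack([a,b])[:,:,::-1])
E
```

```text
[555.35791653 382.07916003 228.22476879] [-0.36619758 -0.19148558  0.07967959] 33.406612021766584
```

View pics/2.png

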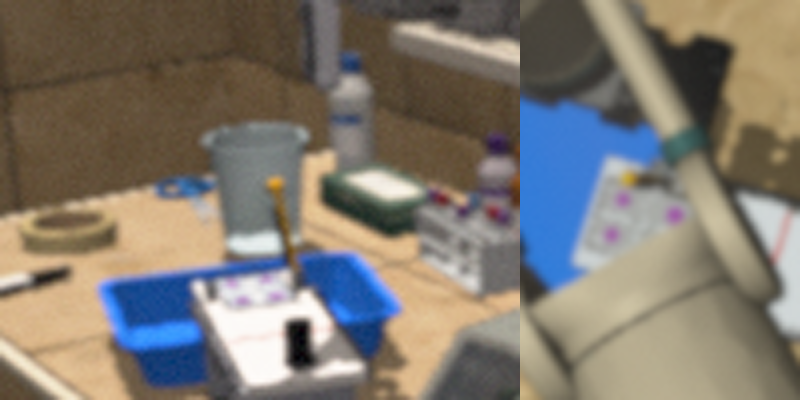

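The picture was taken without the descent: that call was refused, probably because it left out the twist. The bar still stands upright, with its ball at (275,184) in the side crop. I'll retry with a full row format.

Emit:
{"op": "servo_tool", "data": {
  "increments": [
    {"dp":[0,0,0.04],"twist":[0,0,0],"claw":1},
    {"dp":[0,0,0.076],"twist":[0,0,0],"claw":1},
    {"dp":[0,0,0.076],"twist":[0,0,0],"claw":1}
  ],
  "squeeze": 20
}}

```text
clock: 3.8
position: [547.0, 383.0, 147.6]
eef_rot: [-0.468, -3.097, 0.01]
force: [-0.8, 0.3, -0.2]
width: 2.1
```

Emit:
{"op": "servo_tool", "data": {
  "increments": [
    {"dp":[0.014,0.001,0],"twist":[0,0,0],"claw":1},
    {"dp":[0.027,0.001,0],"twist":[0,0,0],"claw":1},
    {"dp":[0.036,0.001,0.002],"twist":[0,0,0],"claw":1},
    {"dp":[0.044,0.001,0.005],"twist":[0,0,0],"claw":1},
    {"dp":[0.05,0.001,0.008],"twist":[0,0,0],"claw":1},
    {"dp":[0.058,0.001,0.014],"twist":[0,0,0],"claw":1},
    {"dp":[0.064,0.001,0.02],"twist":[0,0,0],"claw":1},
    {"dp":[0.064,0.001,0.02],"twist":[0,0,0],"claw":1}
  ]
}}

```text
clock: 4.6
position: [483.4, 408.9, 139.3]
eef_rot: [-0.468, -3.098, -0.013]
force: [-15.3, 2.7, 25.2]
width: 0.2
```

```bash
python3 - <<'E'
from h import *
o=manip.get_obs();print(o["position"],o["force"],o["width"])
im=vision.snapshot("side")
cv2.imwrite("pics/3.png",cv2.resize(im[120:220,190:320],(650,500),interpolation=cv2.INTER_CUBIC)[:,:,::-1])
E
```

```text
[483.36725042 408.90087624 139.33013625] [-15.26791496   2.69715171  25.15420998] 0.2200599639187361
```

View pics/3.png

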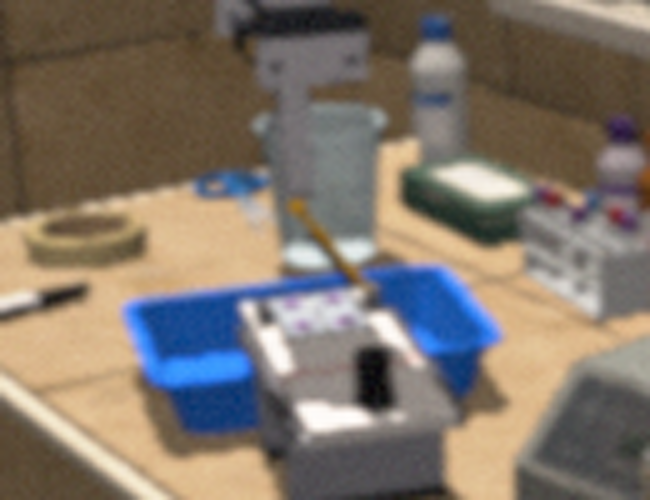

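The finger now sits right above the ball, at (297,208) in the crop, with the bar at about 45–50°. It is pressing along the bar rather than across it, so I'll back off up and towards +x.

Emit:
{"op": "servo_tool", "data": {
  "increments": [
    {"dp":[0,0,-0.02],"twist":[0,0,0],"claw":1},
    {"dp":[-0.01,0,-0.04],"twist":[0,0,0],"claw":1},
    {"dp":[-0.02,0,-0.04],"twist":[0,0,0],"claw":1}
  ]
}}

```text
clock: 4.95
position: [511.2, 400.3, 177.4]
eef_rot: [0.467, 3.1, 0.009]
force: [0.2, 0.2, -0.0]
width: 0.6
```

```bash
python3 - <<'E'
from h import *
o=manip.get_obs();print(o["position"],o["force"],o["eef_rot"])
uy=np.array([.298,.9546,0]);ux=np.array([.9546,-.298,0]);H=np.array([524.4,392.3,92])
im=vision.snapshot("side")
b=im[140:190,230:275].astype(int);w=np.minimum(b[...,0],b[...,1])-b[...,2];
ys,xs=np.nonzero(w>45)
for x,y in zip(xs,ys):
    px=(x+230,y+140);c,d=ray("side",px);p=c+d*(((H-c)@uy)/(d@uy));print(px,np.round([(p-H)@ux,p[2]-92]),end=' ')
print(proj("side",H),proj("side",o["position"]))
cv2.imwrite("pics/4.png",cv2.resize(im[120:200,210:300],(720,640),interpolation=cv2.INTER_CUBIC)[40:,:,::-1])
E
```

```text
[511.22959767 400.30572238 177.44900054] [ 0.19041547  0.18988427 -0.01012551] [0.46739498 3.1000585  0.00874369]
(np.int64(270), np.int64(150)) [ 28. 101.] (np.int64(271), np.int64(150)) [ 31. 101.] (np.int64(267), np.int64(151)) [17. 99.] (np.int64(268), np.int64(151)) [21. 98.] (np.int64(268), np.int64(152)) [21. 95.] (np.int64(267), np.int64(153)) [17. 92.] (np.int64(248), np.int64(159)) [-49.  78.] (np.int64(249), np.int64(159)) [-46.  78.] (np.int64(267), np.int64(159)) [16. 71.] (np.int64(247), np.int64(160)) [-53.  75.] (np.int64(248), np.int64(160)) [-50.  75.] (np.int64(249), np.int64(160)) [-46.  74.] (np.int64(250), np.int64(160)) [-43.  74.] (np.int64(267), np.int64(160)) [15. 67.] (np.int64(268), np.int64(160)) [19. 67.] (np.int64(247), np.int64(161)) [-53.  72.] (np.int64(248), np.int64(161)) [-50.  71.] (np.int64(249), np.int64(161)) [-46.  71.] (np.int64(250), np.int64(161)) [-43.  70.] (np.int64(267), np.int64(161)) [15. 64.] (np.int64(268), np.int64(161)) [19. 63.] (np.int64(234), np.int64(162)) [-97.  73.] (np.int64(248), np.int64(162)) [-50.  68.] (np.int64(249),
[... 952 characters left out ...]
4(231), np.int64(169)) [-109.   50.] (np.int64(270), np.int64(169)) [24. 34.] (np.int64(241), np.int64(170)) [-76.  43.] (np.int64(272), np.int64(170)) [31. 29.] (np.int64(274), np.int64(170)) [38. 28.] (np.int64(232), np.int64(172)) [-107.   39.] (np.int64(233), np.int64(172)) [-103.   39.] (np.int64(231), np.int64(173)) [-110.   36.] (np.int64(235), np.int64(173)) [-97.  35.] (np.int64(238), np.int64(173)) [-87.  33.] (np.int64(242), np.int64(173)) [-73.  32.] (np.int64(260), np.int64(174)) [-12.  20.] (np.int64(230), np.int64(175)) [-114.   30.] (np.int64(231), np.int64(175)) [-111.   29.] (np.int64(234), np.int64(175)) [-101.   28.] [263.77945424 179.13142048] [257.67352166 155.49418669]
```

View pics/4.png

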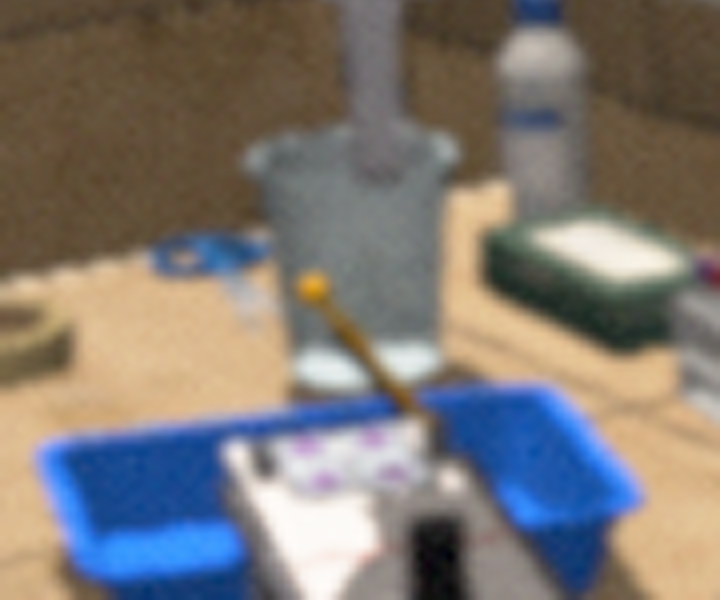

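```bash
python3 - <<'E'
from h import *
for p in([253.1,516.3,178.9],[483.4,408.9,139.3],[511.2,400.3,177.4],[511.2,400.3,200]):
  print(p,proj("side",p),proj("top",p))
o=manip.get_obs();R=cv2.Rodrigues(np.array(o["eef_rot"]))[0];print(np.round(R,3),o["joint_pos"])
a=cv2.imread("pics/s1.png")[90:170,120:200]
b=vision.snapshot("side")[115:195,220:300,::-1]
cv2.imwrite("pics/5.png",cv2.resize(np.hstack([a,b]),(800,400),interpolation=cv2.INTER_CUBIC))
E
```

```text
[253.1, 516.3, 178.9] [171.12750213 161.75562899] [183.31734406 304.75558461]
[483.4, 408.9, 139.3] [249.99603086 167.26212022] [225.16784932 225.55843152]
[511.2, 400.3, 177.4] [257.66766368 155.51010166] [225.4228736  214.64774673]
[511.2, 400.3, 200] [257.22590051 149.03941006] [223.74804144 213.50256066]
[[-0.955  0.296  0.006]
 [ 0.296  0.955  0.002]
 [-0.005  0.004 -1.   ]] [ 5.55156251e-01  3.86672607e-01  1.34703286e+00 -1.33823533e-03
  1.40139675e+00 -7.14730972e-01]
```

View pics/5.png

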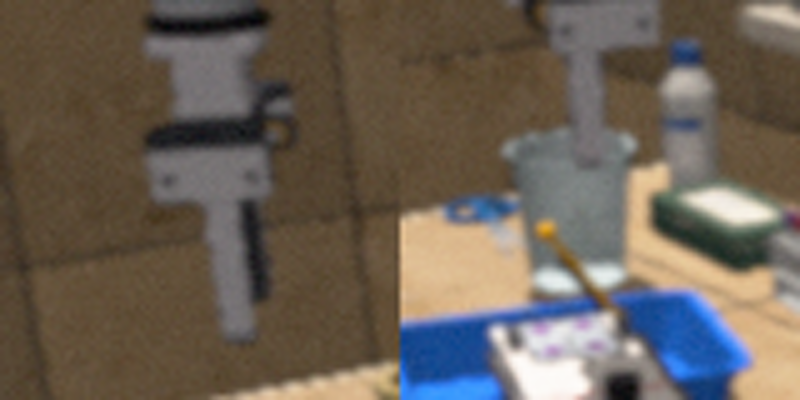

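The fingertip shows about 8 px (~27 mm) above the projected TCP in both pictures. That agrees with the contact on the ball. I'll treat the real finger end as about 27 mm above the reported TCP and test this by touch.

Emit:
{"op": "servo_tool", "data": {
  "increments": [
    {"dp":[0,-0.003,0.03],"twist":[0,0,0],"claw":1},
    {"dp":[0,-0.003,0.054],"twist":[0,0,0],"claw":1},
    {"dp":[0.008,-0.003,0.06],"twist":[0,0,0],"claw":1},
    {"dp":[0.015,-0.003,0.065],"twist":[0,0,0],"claw":1},
    {"dp":[0.021,-0.003,0.071],"twist":[0,0,0],"claw":1},
    {"dp":[0.028,-0.003,0.08],"twist":[0,0,0],"claw":1},
    {"dp":[0.033,-0.003,0.091],"twist":[0,0,0],"claw":1},
    {"dp":[0.033,-0.003,0.091],"twist":[0,0,0],"claw":1}
  ]
}}

```text
clock: 5.85
position: [475.4, 405.2, 80.4]
eef_rot: [-0.469, -3.104, 0.003]
force: [-0.8, 0.1, -0.1]
width: 0.1
```

```bash
python3 - <<'E'
from h import *
o=manip.get_obs();print(o["position"],o["force"],proj("side",o["position"]))
a=vision.snapshot("side")[130:210,220:300];b=vision.snapshot("top")[180:260,200:280]
cv2.imwrite("pics/6.png",cv2.resize(np.hstack([a,b]),(800,400),interpolation=cv2.INTER_CUBIC)[:,:,::-1])
E
```

```text
[475.40423505 405.16173789  80.39490179] [-0.7610031   0.06290197 -0.09697239] [249.69901192 184.36802904]
```

View pics/6.png

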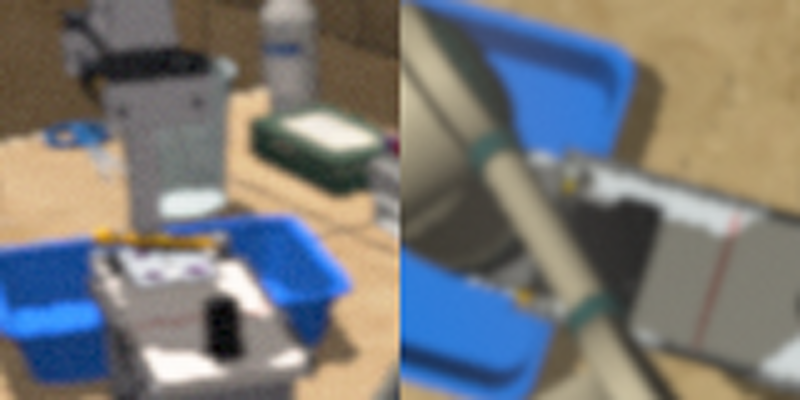

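Emit:
{"op": "servo_tool", "data": {
  "increments": [
    {"dp":[0.002,0.001,0.004],"twist":[0,0,0],"claw":1},
    {"dp":[0.003,0.001,0.008],"twist":[0,0,0],"claw":1},
    {"dp":[0.003,0.001,0.008],"twist":[0,0,0],"claw":1}
  ]
}}

```text
clock: 6.25
position: [474.6, 407.1, 73.3]
eef_rot: [-0.471, -3.105, 0.001]
force: [0.5, 0.0, -0.6]
width: 0.2
```

Emit:
{"op": "servo_tool", "data": {
  "increments": [
    {"dp":[0,0,0.002],"twist":[0,0,0],"claw":1},
    {"dp":[0,0,0.004],"twist":[0,0,0],"claw":1},
    {"dp":[0,0,0.004],"twist":[0,0,0],"claw":1}
  ]
}}

```text
clock: 6.55
position: [474.8, 407.1, 69.6]
eef_rot: [-0.471, -3.106, 0.0]
force: [0.6, 0.6, 0.1]
width: 0.7
```

Emit:
{"op": "servo_tool", "data": {
  "increments": [
    {"dp":[0,0,0.002],"twist":[0,0,0],"claw":1},
    {"dp":[0,0,0.003],"twist":[0,0,0],"claw":1},
    {"dp":[0,0,0.003],"twist":[0,0,0],"claw":1}
  ]
}}

```text
clock: 6.85
position: [475.1, 407.4, 68.5]
eef_rot: [0.471, 3.105, 0.001]
force: [-1.8, -1.5, 6.2]
width: 0.6
```

Emit:
{"op": "servo_tool", "data": {
  "increments": [
    {"dp":[0,0,0.002],"twist":[0,0,0],"claw":1},
    {"dp":[0,0,0.002],"twist":[0,0,0],"claw":1},
    {"dp":[0,0,0.002],"twist":[0,0,0],"claw":1}
  ]
}}

```text
clock: 7.15
position: [475.2, 407.5, 68.2]
eef_rot: [0.47, 3.104, 0.003]
force: [-3.1, -2.5, 15.0]
width: 0.4
```

Emit:
{"op": "servo_tool", "data": {
  "increments": [
    {"dp":[0,0,-0.05],"twist":[0,0,0],"claw":1},
    {"dp":[0,0,-0.095],"twist":[0,0,0],"claw":1},
    {"dp":[-0.003,-0.045,-0.095],"twist":[0,0,0],"claw":0},
    {"dp":[-0.007,-0.09,-0.095],"twist":[0,0,0],"claw":0},
    {"dp":[-0.01,-0.135,-0.095],"twist":[0,0,0],"claw":0},
    {"dp":[-0.014,-0.176,-0.095],"twist":[0,0,0],"claw":0},
    {"dp":[-0.014,-0.176,-0.095],"twist":[0,0,0],"claw":0}
  ]
}}

```text
clock: 7.85
position: [434.2, 230.9, 160.1]
eef_rot: [-0.476, -3.105, 0.004]
force: [0.6, -0.3, 0.2]
width: 36.9
```

```bash
python3 - <<'E'
from h import *
o=manip.get_obs();p=o["position"];print(p,o["force"],o["width"],proj("side",p+[0,0,26.5]),proj("side",[435,235,118]))
a=vision.snapshot("side")[130:230,210:310]
r=spotter.place_of("knob","side");print(r[:1],spotter.place_of("bar_tip","side")[:1])
b=vision.snapshot("top")[180:280,200:300];print(spotter.place_of("knob","top")[:1],spotter.place_of("bar_tip","top")[:1])
cv2.imwrite("pics/7.png",cv2.resize(np.hstack([a,b]),(800,400),interpolation=cv2.INTER_CUBIC)[:,:,::-1])
E
```

```text
[434.22581178 230.87856604 160.08946161] [ 0.57241678 -0.34066849  0.16809135] 36.87834785528511 [262.97089702 169.46168326] [263.88746306 190.36876424]
[{'location': [263.3, 196.1], 'conf': 0.65}] [{'location': [241.8, 180.4], 'conf': 0.56}]
[{'location': [281.5, 238.1], 'conf': 0.69}] [{'location': [224.1, 239.4], 'conf': 0.51}]
```

View pics/7.png

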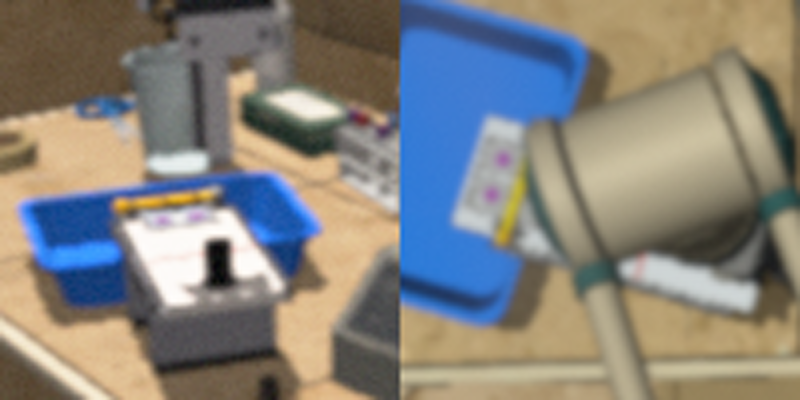

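The bar lies level in its catch, yellow at (165,200) in the side crop. The knob is at side crop (217,262), directly under the open fingers. I'll descend on it.

Emit:
{"op": "servo_tool", "data": {
  "increments": [
    {"dp":[0,0.003,0.04],"twist":[0,0,0],"claw":0},
    {"dp":[0,0.003,0.07],"twist":[0,0,0],"claw":0},
    {"dp":[0,0.003,0.09],"twist":[0,0,0],"claw":0},
    {"dp":[0,0.003,0.097],"twist":[0,0,0],"claw":0},
    {"dp":[0,0.003,0.097],"twist":[0,0,0],"claw":0}
  ]
}}

```text
clock: 8.65
position: [436.5, 238.4, 62.0]
eef_rot: [-0.469, -3.105, 0.001]
force: [0.8, 0.0, 1.1]
width: 47.1
```

Emit:
{"op": "servo_tool", "data": {
  "increments": [
    {"dp":[0,-0.002,0],"twist":[0,0,0],"claw":0.3},
    {"dp":[0,-0.002,0],"twist":[0,0,0],"claw":0.6},
    {"dp":[0,-0.002,0],"twist":[0,0,0],"claw":1},
    {"dp":[0,-0.002,0],"twist":[0,0,0],"claw":1},
    {"dp":[0,-0.002,0],"twist":[0,0,0],"claw":1}
  ],
  "squeeze": 35
}}

```text
clock: 9.15
position: [437.0, 235.8, 63.9]
eef_rot: [0.47, 3.105, 0.001]
force: [0.5, -0.9, 6.2]
width: 23.0
```

Emit:
{"op": "servo_tool", "data": {
  "increments": [
    {"dp":[0,0.005,0],"twist":[0,0,0],"claw":1},
    {"dp":[0,0.015,0],"twist":[0,0,0],"claw":1},
    {"dp":[0,0.025,0],"twist":[0,0,0],"claw":1},
    {"dp":[0,0.035,0],"twist":[0,0,0],"claw":1},
    {"dp":[0,0.045,0],"twist":[0,0,0],"claw":1},
    {"dp":[0,0.054,0],"twist":[0,0,0],"claw":1},
    {"dp":[0,0.06,0],"twist":[0,0,0],"claw":1},
    {"dp":[0,0.06,0],"twist":[0,0,0],"claw":1}
  ]
}}

```text
clock: 9.95
position: [453.0, 289.9, 63.8]
eef_rot: [-0.468, -3.105, 0.01]
force: [-2.4, -9.7, 10.8]
width: 23.2
```

Emit:
{"op": "servo_tool", "data": {
  "increments": [
    {"dp":[0,0.01,0],"twist":[0,0,0],"claw":1},
    {"dp":[0,0.02,0],"twist":[0,0,0],"claw":1},
    {"dp":[0,0.03,0],"twist":[0,0,0],"claw":1},
    {"dp":[0,0.038,0],"twist":[0,0,0],"claw":1},
    {"dp":[0,0.04,0],"twist":[0,0,0],"claw":1},
    {"dp":[0,0.04,0],"twist":[0,0,0],"claw":1}
  ]
}}

```text
clock: 10.55
position: [464.6, 327.4, 63.8]
eef_rot: [-0.468, -3.105, 0.012]
force: [-3.2, -10.9, 10.8]
width: 23.4
```

```bash
python3 - <<'E'
from h import *
o=manip.get_obs();p=o["position"];print(p,o["force"],o["width"],o["wrist_torque"])
uy=np.array([.298,.9546,0]);k=np.array([p[0],p[1],0])
for c in("side","top"):
  for i in range(3):
    im=vision.snapshot(c)
    for q,z in(("stand_edge",70),("red_line",82)):
      r=spotter.place_of(q,c)
      if r: X=onz(c,r[0]["location"],z);print(c,q,round(r[0]["conf"],2),np.round(r[0]["location"],1),np.round(X,1),"s from knob",round((X-k)@uy,1))
  if c=="side":a=im[150:210,210:290]
  else:b=im[190:250,210:290]
cv2.imwrite("pics/8.png",cv2.resize(np.vstack([a,b]),(400*2-400+0,600),interpolation=cv2.INTER_CUBIC)[:,:,::-1])
E
```

```text
[464.61483659 327.38259897  63.83014177] [ -3.23889553 -10.91992858  10.77064264] 23.38719138514753 [-1.57592231  0.51459429  0.04522555]
side stand_edge 0.95 [251.8 190.4] [465.3 373.5  70. ] s from knob 44.2
side red_line 0.63 [258.  183.6] [499.4 389.8  82. ] s from knob 70.0
side stand_edge 0.75 [252.5 186.3] [486.8 407.6  70. ] s from knob 83.1
side red_line 0.56 [256.8 184.8] [490.2 381.8  82. ] s from knob 59.6
side stand_edge 0.77 [254.  185.9] [492.8 407.8  70. ] s from knob 85.2
side red_line 0.93 [253.  186.3] [472.8 377.   82. ] s from knob 49.8
top red_line 0.95 [237.8 227. ] [485.1 381.1  82. ] s from knob 57.4
top red_line 0.98 [234.5 226.7] [486.4 391.6  82. ] s from knob 67.8
top red_line 0.62 [235.1 228.7] [479.9 389.7  82. ] s from knob 64.0
```

View pics/8.png

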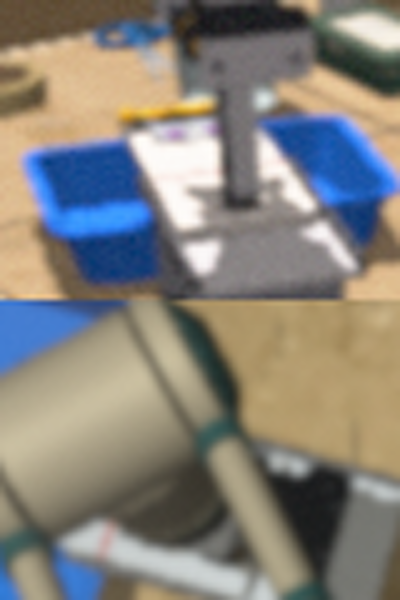

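```bash
python3 - <<'E'
from h import *
t=np.mean([vision.snapshot("top") for i in range(4)],0);s=np.mean([vision.snapshot("side") for i in range(4)],0)
np.savez("cur.npz",t=t,s=s)
f=lambda i,x,y,w,h:cv2.resize(i[y:y+h,x:x+w].astype(np.uint8),None,fx=10,fy=10,interpolation=cv2.INTER_CUBIC)
cv2.imwrite("pics/9.png",np.vstack([np.hstack([f(t,215,218,40,38),f(t,265,222,40,38)]),f(s,225,174,80,22)])[:,:,::-1])
uy=np.array([.298,.9546,0]);ux=np.array([.9546,-.298,0]);k=np.array([464.6,327.4,0])
print("line ends top",[np.round(proj("top",k+70*uy+a*ux+[0,0,82]),1) for a in(-46,46)],"side",[np.round(proj("side",k+70*uy+a*ux+[0,0,82]),1) for a in(-46,46)])
e=k+91*uy
for a in(-55,-49,49,55):print("edge",a,[np.round(proj(c,e+a*ux+[0,0,z]),1) for c in("top","side") for z in(70,78)],"rear",[np.round(proj(c,e-200*uy+a*ux+[0,0,z]),1) for c in("top","side") for z in(70,78)])
E
```

```text
line ends top [array([229.2, 240.9]), array([238.1, 213.3])] side [array([240.5, 185.9]), array([266.9, 182.4])]
edge -55 [array([222.8, 242.1]), array([222.3, 241.9]), array([237. , 187.5]), array([236.8, 185.3])] rear [array([282.7, 259.3]), array([282.5, 259.2]), array([248.3, 208.7]), array([248.1, 206.3])]
edge -49 [array([223.4, 240.3]), array([222.9, 240.1]), array([238.8, 187.3]), array([238.6, 185.1])] rear [array([283.3, 257.5]), array([283.1, 257.4]), array([250.3, 208.4]), array([250.1, 206. ])]
edge 49 [array([232.9, 211.2]), array([232.4, 210.8]), array([266.6, 183.7]), array([266.5, 181.5])] rear [array([292. , 228.1]), array([291.9, 227.8]), array([281.3, 203.9]), array([281.2, 201.6])]
edge 55 [array([233.5, 209.5]), array([233. , 209.1]), array([268.3, 183.5]), array([268.1, 181.3])] rear [array([292.6, 226.3]), array([292.4, 226. ]), array([283.2, 203.7]), array([283. , 201.3])]
```

View pics/9.png

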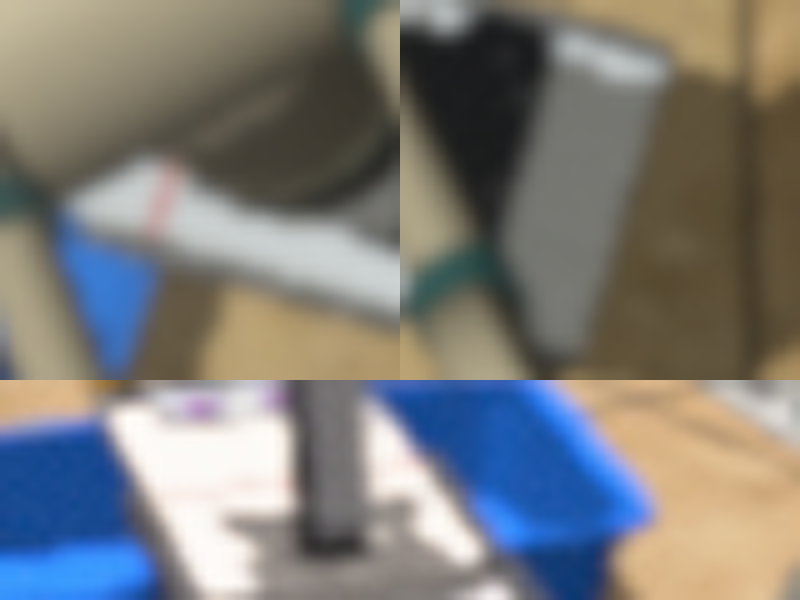

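The top crops show the red line near px (231.0,237.5) and the stand's exposed rear edge from (291.6,228) to (283,257.5). I'll refine both numerically.

```bash
cat > ms.py <<'E'
from h import *
from scipy.ndimage import map_coordinates as mc
uy=np.array([.298,.9546,0]);ux=np.array([.9546,-.298,0])
def prof(im,cam,o,S,u,z,f):
    P=np.array([proj(cam,o+s*uy+u*ux+[0,0,z]) for s in S]).T
    c=[mc(im[...,k],[P[1],P[0]],order=1) for k in range(3)];return f(*c)
def line(im,cam,k,us,S=np.arange(50,90,.25)):
    out=[]
    for u in us:
        p=prof(im,cam,k,S,u,82,lambda r,g,b:r-(g+b)/2);b=np.median(p);w=np.clip(p-b-8,0,None)
        if w.max()>8: i=w.argmax();q=abs(S-S[i])<6;out.append((u,round((S*w)[q].sum()/w[q].sum(),1),round(w.max())))
    return out
def rear(im,cam,k,us,z=70,S=np.arange(-130,-90,.25)):
    out=[]
    for u in us:
        p=prof(im,cam,k,S,u,z,lambda r,g,b:b-r) ;g=np.gradient(np.convolve(p,np.ones(9)/9,'same'))[8:-8]
        i=g.argmax();T=S[8:-8];q=(abs(T-T[i])<5);w=np.clip(g,0,None);out.append((u,round((T*w)[q].sum()/w[q].sum(),1),round(g.max(),1)))
    return out
E
python3 - <<'E'
from ms import *
d=np.load("cur.npz");k=np.array([464.6,327.4,0])
print("top",line(d["t"],"top",k,range(-44,0,3)));print("side",line(d["s"],"side",k,range(-44,46,6)))
print("rear",rear(d["t"],"top",k,range(-40,41,8)))
E
```

```text
top [(-44, np.float64(68.2), 16), (-41, np.float64(68.2), 19), (-38, np.float64(68.3), 19), (-35, np.float64(68.3), 22), (-32, np.float64(68.2), 19), (-29, np.float64(68.0), 14), (-26, np.float64(68.1), 14)]Traceback (most recent call last):
  File "<stdin>", line 3, in <module>
  File "ms.py", line 10, in line
    p=prof(im,cam,k,S,u,82,lambda r,g,b:r-(g+b)/2);b=np.median(p);w=np.clip(p-b-8,0,None)
  File "ms.py", line 5, in prof
    P=np.array([proj(cam,o+s*uy+u*ux+[0,0,z]) for s in S]).T
                ~~~~^^^^^^^^^^^^^^^^^^^^^^^^^
  File "h.py", line 9, in proj
    m=vision.camera_model(cam);K,R,t=[np.array(m[k],float) for k in("mtx","R","t")]
ValueError: time passes only in moves, steps and waits
```

```bash
sed -i 's/^from bench.*/&\nimport functools\n_cm=vision.camera_model\nclass V:pass\nCM=functools.lru_cache(None)(_cm)/; s/m=vision.camera_model(cam)/m=CM(cam)/' h.py
python3 - <<'E'
from ms import *
d=np.load("cur.npz");k=np.array([464.6,327.4,0])
print("side",[(a,float(b),c) for a,b,c in line(d["s"],"side",k,range(-44,46,8))])
print("rear",[(a,float(b),c) for a,b,c in rear(d["t"],"top",k,range(-40,41,8))])
print("rearside",[(a,float(b),c) for a,b,c in rear(d["s"],"side",k,range(-40,41,8))])
E
```

```text
side []
rear [(-40, -107.8, np.float64(1.0)), (-32, -108.1, np.float64(1.0)), (-24, -108.4, np.float64(0.9)), (-16, -108.7, np.float64(0.9)), (-8, -108.0, np.float64(0.9)), (0, -108.3, np.float64(1.0)), (8, -108.5, np.float64(0.9)), (16, -108.0, np.float64(0.9)), (24, -107.7, np.float64(0.9)), (32, -108.3, np.float64(0.9)), (40, -108.8, np.float64(1.1))]
rearside [(-40, -94.0, np.float64(0.0)), (-32, -99.6, np.float64(0.0)), (-24, -105.9, np.float64(0.0)), (-16, -106.7, np.float64(0.1)), (-8, -110.5, np.float64(0.0)), (0, -94.3, np.float64(0.0)), (8, -92.6, np.float64(0.0)), (16, -94.0, np.float64(0.0)), (24, -102.0, np.float64(0.0)), (32, -125.4, np.float64(0.6)), (40, -121.6, np.float64(1.1))]
```

Emit:
{"op": "servo_tool", "data": {
  "increments": [
    {"dp":[0,0.006,0],"twist":[0,0,0],"claw":1},
    {"dp":[0,0.013,0],"twist":[0,0,0],"claw":1},
    {"dp":[0,0.019,0],"twist":[0,0,0],"claw":1},
    {"dp":[0,0.022,0],"twist":[0,0,0],"claw":1},
    {"dp":[0,0.022,0],"twist":[0,0,0],"claw":1},
    {"dp":[0,0.022,0],"twist":[0,0,0],"claw":1}
  ]
}}

```text
clock: 12.45
position: [470.9, 347.7, 64.0]
eef_rot: [-0.469, -3.105, 0.013]
force: [-3.5, -10.7, 11.3]
width: 23.0
```

```bash
python3 - <<'E'
from ms import *
o=manip.get_obs();p=o["position"];print(p,o["force"],o["width"],o["eef_rot"])
t=np.mean([vision.snapshot("top") for i in range(4)],0);s=np.mean([vision.snapshot("side") for i in range(4)],0)
np.savez("cur2.npz",t=t,s=s)
k=np.array([p[0],p[1],0])
print("top",[(a,float(b),c) for a,b,c in line(t,"top",k,range(-44,45,4))])
print("rear",[(a,float(b)) for a,b,c in rear(t,"top",k,range(-40,41,10),S=np.arange(-150,-110,.25))])
S=np.arange(40,90,2)
for u in(-54,-52,-50):print(u,prof(t,"top",k,S,u,78,lambda r,g,b:np.round(r).astype(int)),prof(t,"top",k,S,u,78,lambda r,g,b:np.round(b).astype(int)))
f=lambda i,x,y,w,h:cv2.resize(i[y:y+h,x:x+w].astype(np.uint8),None,fx=12,fy=12,interpolation=cv2.INTER_CUBIC)
cv2.imwrite("pics/10.png",np.hstack([f(t,205,215,32,42),f(s,228,165,32,42)])[:,:,::-1])
print([np.round(proj(c,k+70*uy+a*ux+[0,0,z]),1) for c in("top","side") for a,z in((-46,82),(-55,78),(-55,70))])
E
```

```text
[470.88729966 347.72951899  64.01963455] [ -3.50897444 -10.6849381   11.3248788 ] 22.980117296193836 [-0.46852374 -3.1048596   0.01341071]
top [(-44, 67.5, 10), (-40, 68.3, 20), (-36, 68.3, 21), (-32, 68.0, 24), (-28, 67.6, 15)]
rear [(-40, -129.0), (-30, -129.1), (-20, -129.6), (-10, -129.7), (0, -129.2), (10, -129.7), (20, -130.2), (30, -129.3), (40, -130.2)]
-54 [105 102  98  96  95  96  96  95  93  91  92  92  92  89  85  78  72  66
  62  60  60  59  59  58  57] [105 115 125 135 142 147 151 155 158 161 164 166 168 170 173 179 187 197
 204 210 211 212 213 213 213]
-52 [115 113 109 108 109 110 111 109 107 105 106 107 106 103  98  91  84  78
  73  69  66  66  68  68  66] [113 116 121 125 130 136 139 139 140 140 145 148 150 151 154 163 176 189
 199 206 209 210 210 209 208]
-50 [126 125 125 124 125 125 126 125 123 122 122 122 121 120 116 110 103  94
  89  88  88  89  87  83  83] [124 125 128 131 132 132 133 136 137 137 137 135 138 141 147 157 169 182
 194 200 204 206 205 204 202]
[array([222.8, 239. ]), array([222.2, 241.9]), array([222.8, 242.1]), array([239.3, 183.9]), array([236.8, 185.3]), array([237. , 187.5])]
```

View pics/10.png

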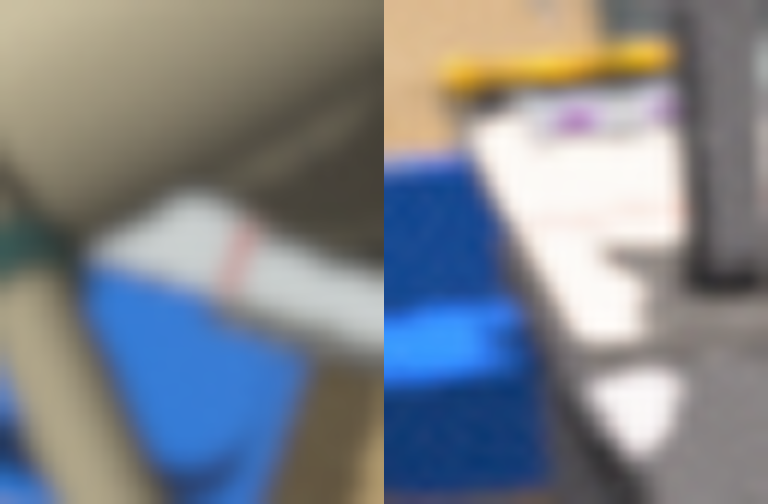

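The line sits about 1 px (roughly 3 mm) short of the guide's end: line at (228,295), guide end near (215,300). The bar is still closed. I'll add the last 3.5 mm.

Emit:
{"op": "servo_tool", "data": {
  "increments": [
    {"dp":[0,0.002,0],"twist":[0,0,0],"claw":1},
    {"dp":[0,0.0035,0],"twist":[0,0,0],"claw":1},
    {"dp":[0,0.0035,0],"twist":[0,0,0],"claw":1},
    {"dp":[0,0.0035,0],"twist":[0,0,0],"claw":1}
  ]
}}

```text
clock: 13.25
position: [471.7, 350.3, 64.1]
eef_rot: [-0.468, -3.105, 0.016]
force: [-4.4, -12.2, 13.4]
width: 23.1
```

```bash
python3 - <<'E'
from ms import *
o=manip.get_obs();p=o["position"];print(p,o["force"],o["width"],o["clock"])
t=np.mean([vision.snapshot("top") for i in range(8)],0)
k=np.array([p[0],p[1],0])
print("line",np.mean([b for a,b,c in line(t,"top",k,range(-42,-26,3))]))
print("rear",200+np.mean([b for a,b,c in rear(t,"top",k,range(-40,41,8),S=np.arange(-150,-110,.25))]))
S=np.arange(55,90,.5)
for u in(-54,-53,-52,-51,-50):
    b=prof(t,"top",k,S,u,78,lambda r,g,b:b-r);g=np.clip(np.gradient(np.convolve(b,np.ones(5)/5,'same')),0,None)[4:-4];T=S[4:-4];i=g.argmax();q=abs(T-T[i])<6
    print("guide end",u,round((T*g)[q].sum()/g[q].sum(),1))
vision.snapshot("side")
for c in("side","top"):
  for q in("bar_tip","bar_hinge"): print(c,q,[(r["location"],r["conf"]) for r in spotter.place_of(q,c)[:1]])
H=k+179*uy+38*ux+[0,0,92];print("pred closed tip",proj("side",H-83*ux),"hinge",proj("side",H))
E
```

```text
[471.67990638 350.30062655  64.11693442] [ -4.41520095 -12.18547577  13.40907591] 23.088752749925032 13.25
line 68.16666666666667
rear 67.69090909090909
guide end -54 69.7
guide end -53 69.8
guide end -52 68.6
guide end -51 70.1
guide end -50 69.9
side bar_tip [([260.9, 216.4], 0.68)]
side bar_hinge [([254.1, 166.2], 0.7)]
top bar_tip []
top bar_hinge [([197.9, 204.4], 0.79)]
pred closed tip [233.96227615 171.56708859] hinge [256.36857925 168.88347335]
```

Emit:
{"op": "servo_tool", "data": {
  "increments": [
    {"dp":[0,0.001,0],"twist":[0,0,0],"claw":1},
    {"dp":[0,0.001,0],"twist":[0,0,0],"claw":1},
    {"dp":[0,0.001,0],"twist":[0,0,0],"claw":1},
    {"dp":[0,0.001,0],"twist":[0,0,0],"claw":1}
  ]
}}

```text
clock: 14.3
position: [471.6, 350.3, 64.2]
eef_rot: [-0.468, -3.104, 0.018]
force: [-4.5, -15.0, 14.1]
width: 23.4
```

```bash
python3 - <<'E'
from ms import *
o=manip.get_obs();p=o["position"];print(p,o["force"],o["width"],o["qd"].round(4))
t=np.mean([vision.snapshot("top") for i in range(6)],0)
k=np.array([p[0],p[1],0])
l=line(t,"top",k,range(-42,-26,3));print("line",l and np.mean([b for a,b,c in l]))
print("rear",200+np.mean([b for a,b,c in rear(t,"top",k,range(-40,41,8),S=np.arange(-150,-110,.25))]))
p2=manip.get_obs()["position"];print("moved while watching",np.round(p2-p,2))
manip.job_done()
E
```

```text
[471.63929819 350.25298886  64.16438568] [ -4.50178213 -15.01295901  14.14369505] 23.399746223987748 [-0.001  -0.0016 -0.0004 -0.      0.0005 -0.0003]
line 68.23333333333333
rear 67.79090909090908
moved while watching [0.04 0.02 0.01]
the job is handed in; nothing more can be done
```

I closed the yellow bar into its catch, then slid the board out by its knob until the red line was at the end of the stand. I handed the job in at about 14.6 s, with the arm still gripping the knob and pressing down about 14 N.

**Last checks**
- **Red line:** by my measurements it is flush to within about 1.5 mm. Located from the stand's rear edge, the stand's end is 0.4 mm behind the line; located from the end of the guide, it is about 1.4 mm past it. The camera cannot settle it more finely than that. The last 1 mm nudge did not move the board, as friction held it.
- **Bar:** it pressed solid at 15 N, and it looked closed and level in later pictures. In the final check the spotter did not find the bar's tip: one camera missed it, and the other gave an implausible position.
- **Grip and level:** the grip was steady at 23 mm, and the arm moved less than 0.1 mm while I watched. I did not measure the board's level or its clearance from the tray separately.
- **Bystanders:** the arm did not go near them, but I did not re-measure their positions.

**What went wrong or disagreed**
- **Tool point:** the fingers appear to end about 27 mm short of the reported TCP, judged from pictures and contact. I corrected for this from then on.
- **Hard contact:** before I noticed, the finger pressed on the bar's ball with about 29 N. I backed off, and the bar still closed normally.
- **Refused move:** one call was rejected for leaving out the twist, so I sent it again.

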